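Pack the model buildings into their kit case

ROBOT

A 7-joint arm with a two-finger parallel gripper is mounted at the origin on the work surface. World frame = base frame: x ahead of the robot, y to its left, z up, the work surface at z = 0. Lengths are in mm, angles in rad, forces in N, time in s.
With the tool pointing down it reaches from about 400 to 875 mm from the base axis. Payload 4.4 kg.
Tool frame: the origin (TCP) lies between the finger pads; the fingertips stand env.finger_overhang ahead of it and the grasp point (between the pads) lies 2 mm behind it (env.finger_overhang is the distance from the TCP to the fingertips, in mm); z points along the fingers, y is the line along which they close (so a half turn about z gives the same grasp; the last joint's range is limited). The gripper opens to 85 mm and grips with 20 to 120 N. Pads are 22 mm wide; open, the fingers measure 114 mm over their backs; the gripper's body (76 mm by 85 mm) begins 54 mm behind the grasp point. The pads swing forward as they close: fully open they stand 13 mm farther back than shut.
Start: joints at [-1.318, 0.628, 0.038, 1.517, -0.027, 0.996, -0.02], TCP at [203.704, 617.27, 248.313] pointing down, gripper open.
Joint ranges: [-3.06, 3.06], [-0.37, 2.12], [-1.25, 1.32], [0.18, 2.47], [-1.1, 4.24], [0.23, 1.98], [-2.94, 2.94]. Speed limits (rad/s): [2.57, 2.57, 3.14, 3.14, 3.14, 3.14, 3.14].

INTERFACE

Orientations are given as a unit quaternion [x, y, z, w].
In Python, from plant import env gives the robot as it stands.
- The arm moves only by the tool carry_out, never from a script. Its argument "commands" is a list of rows, each a list of 3 entries, a list of its own where there are three numbers: the shift along the tool's x, y, z each as a share of 25 cm, from -1 to 1, then the turn, a rotation vector about the tool's x, y, z each as a share of 120 degrees, from -1 to 1, then the closure, from -1 (fully open) to 1 (shut). A call has exactly 10 rows; each row is the pose to reach, as a shift and turn from the pose commanded when the call began, along the tool's axes at that moment; what a row does not reach only later rows make up. A row lasts 1/10 s, in which the tool goes at most 50 mm and 8.59 degrees, less where a joint would pass 70% of its speed; a pose out of reach is approached as far as the arm can. A call with a number of a shift or a turn outside -1 to 1 is refused whole. A call with a gripper value outside its range is refused whole. The fingers move at their own pace and stop on an object; "force" is the grip in N (left out, the last holds). Time passes only in rows, so rows that repeat a pose let the fingers close, or fill a call up. It gives the time, the measured TCP pose, the force, the opening and the grip force at its end, in the units of the state.
- env.state(): the state, without advancing time (a new reading comes with each control period).
- env.grab_frame(name): name is "scene" or "top" or "wrist"; returns a dict with "image" (420x560x3 uint8, red, green, blue), "fx", "fy", "cx", "cy" (pixels), "k1" (the pictures are not rectified: a ray, as slopes to the right and down, at radius r is drawn at 1 + k1 r^2 times it, then the intrinsics apply), "R" (3x3) and "t" (3): a world point X has camera coordinates R X + t. Camera axes: x right, y down, z forward; pixel columns grow to the right and rows downward; lengths in mm; the calibration is good to about 2 mm. A picture is of the moment at which its call begins. There is no depth.
- env.close_job(): hands the job in; it is judged then, once.
The state is a dict: "clock": time; "q": joint angles; "joint_velocities": joint speeds; "joint_efforts": joint torques, N m; "position": TCP position; "ee_rot": TCP orientation; "wrist_force": force on the tool from outside, world axes, zero at the start; "wrist_torque": the same for the moment, N m; "width": finger opening in mm; "grasp_force": force on a finger pad.
Only numpy, scipy, OpenCV 4.12 (cv2) and the standard library are available. Lean on these libraries where they do the work, as an engineer would, in place of code of your own. Each camera call takes 0.05 s, during which the arm holds its last target. There are 200 camera calls.

TASK

Pack the four finished wooden model buildings from the cutting mat into the plywood kit case, each upright and flat on the floor of the pocket made for its outline: the long slab in the long narrow pocket, the gabled house in the shorter, wider oblong pocket, the round tower in the round pocket and the two-step square block in the square pocket. Leave the two off-cuts, the short notched bar end and the thin dowel stub, where they lie.

Things in the scene. Friction and masses are not known exactly. Their poses are not given: they have to be found in the camera images.
- slab: Plain pale wood. Origin: centre of the underside, z up. Loose; starts upright on a 3 mm thick green cutting mat (its underside at z = 3 mm), at any yaw, one of six places 90 mm or more apart; nothing else there is over 15 mm high. Slab building: a smooth rectangular block 84 (own x) x 30 (own y) x 40 mm high, flat top; 70 g.
- house: Plain pale wood. Origin: centre of the underside, z up. Loose; starts upright on a 3 mm thick green cutting mat (its underside at z = 3 mm), at any yaw, one of six places 90 mm or more apart; nothing else there is over 15 mm high. Gabled house: 64 (own x, along the ridge) x 40 mm (own y), side walls upright to 32 mm, then a pitched roof with its ridge at 50 mm; 60 g.
- tower: Plain pale wood. Origin: centre of the underside, z up. Loose; starts upright on a 3 mm thick green cutting mat (its underside at z = 3 mm), at any yaw, one of six places 90 mm or more apart; nothing else there is over 15 mm high. Round tower: 40 mm diameter, straight up to 48 mm, then a short conical shoulder to a 22 mm wide round top at 62 mm; 50 g.
- terrace: Plain pale wood. Origin: centre of the underside, z up. Loose; starts upright on a 3 mm thick green cutting mat (its underside at z = 3 mm), at any yaw, one of six places 90 mm or more apart; nothing else there is over 15 mm high. Two-step square block: lower part 44 x 44 mm and 24 mm high, upper part 30 x 30 mm, centred on it, its top at 56 mm; sides parallel to own x and y; 50 g.
- bar_offcut: Plain pale wood. Origin: centre of the underside, z up. Loose; starts upright on a 3 mm thick green cutting mat (its underside at z = 3 mm), at any yaw, one of six places 90 mm or more apart; nothing else there is over 15 mm high. Off-cut, to be left alone: end of a bar 50 (own x) x 30 (own y) mm, 24 mm high over 28 mm of its length at the -x end and notched down to 12 mm at the +x end.
- dowel_offcut: Plain pale wood. Origin: centre of the underside, z up. Loose; starts upright on a 3 mm thick green cutting mat (its underside at z = 3 mm), at any yaw, one of six places 90 mm or more apart; nothing else there is over 15 mm high. Off-cut, to be left alone: thin dowel stub standing on end, 28 mm diameter, 34 mm high, flat top.
- slab_pocket: Open white card pocket, 13 mm high, floor and walls 3 mm, fixed in one of four places of a plywood case (300 x 190 mm, rim 17 mm above the table; pocket centres 84 x 136 mm apart). Origin: centre of its underside, 6 mm above the table, z up; a block in it has its underside at z = 9 mm. For the slab: the long narrow one, inside 104 (own x) x 50 mm (own y).
- house_pocket: Open white card pocket, 13 mm high, floor and walls 3 mm, fixed in one of four places of a plywood case (300 x 190 mm, rim 17 mm above the table; pocket centres 84 x 136 mm apart). Origin: centre of its underside, 6 mm above the table, z up; a block in it has its underside at z = 9 mm. For the house: the shorter, wider oblong one, inside 84 (own x) x 60 mm (own y).
- terrace_pocket: Open white card pocket, 13 mm high, floor and walls 3 mm, fixed in one of four places of a plywood case (300 x 190 mm, rim 17 mm above the table; pocket centres 84 x 136 mm apart). Origin: centre of its underside, 6 mm above the table, z up; a block in it has its underside at z = 9 mm. For the two-step block: the square one, inside 66 x 66 mm.
- tower_pocket: Open white card pocket, 13 mm high, floor and walls 3 mm, fixed in one of four places of a plywood case (300 x 190 mm, rim 17 mm above the table; pocket centres 84 x 136 mm apart). Origin: centre of its underside, 6 mm above the table, z up; a block in it has its underside at z = 9 mm. For the tower: the round one, inside diameter 62 mm.
Not all that is in view belongs to the job. Leave any black or blue look-alike of the house alone.

How it is judged (in metres and radians):
At the end, for the whole second after the job is handed in: Each of the four buildings stands upright (within 0.12 rad), its underside within 4 mm of the floor of its own pocket, its origin within 15 mm of that pocket's origin seen from above, released and at rest; both off-cuts are within 20 mm of where they started (horizontal distance between slab and slab_pocket below 0.015 m and z of slab in the frame of slab_pocket below 0.007 m and angle between each of slab, house, tower, terrace's own z axis and vertical below 0.12 rad and linear speed of each of slab, house, tower, terrace below 0.02 m/s and contact force between each of slab, house, tower, terrace and the fingers below 0.1 N and horizontal distance between house and house_pocket below 0.015 m and z of house in the frame of house_pocket below 0.007 m and horizontal distance between tower and tower_pocket below 0.015 m and z of tower in the frame of tower_pocket below 0.007 m and horizontal distance between terrace and terrace_pocket below 0.015 m and z of terrace in the frame of terrace_pocket below 0.007 m and distance of each of bar_offcut, dowel_offcut from where it was at the start of the episode below 0.02 m); the robot touches nothing.
It fails at once if an off-cut was moved by more than 20 mm (distance of any of bar_offcut, dowel_offcut from where it was at the start of the episode above 0.02 m).
It also fails if it takes over 99 s, if anything falls off the work surface, if the arm or the gripper's body presses on something with over 40 N, if the wrist force passes 120 N, or if a joint passes its speed limit or range.

## Working session

There is one attempt and no reset: what is moved stays moved. The work goes in short steps, Python scripts to look and compute and a tool call to move; the robot and the scene stay as the last step left them, time stands still between calls to the robot, and variables do not carry over. Pictures are saved under pics/ and viewed, at most 14 in all, crops included, and the job is handed in when it is done.

Besides the shell and the picture viewer there is one more tool, called after ">>>" in YAML: its name, and indented under it one key for each argument. carry_out: Moves the arm, as the interface text tells. Shift numbers are shares of 25 cm and turn numbers shares of 120 degrees, none past 1 either way. Its arguments: {"type":"object","properties":{"commands":{"type":"array"},"force":{"type":"number"}},"required":["commands"]}

```bash
mkdir -p pics; ls
python3 - <<'E'
from plant import env
import cv2
print(env.finger_overhang); s=env.state(); print(s)
for n in("top","scene"):
    f=env.grab_frame(n); cv2.imwrite(f"pics/{n}0.png",f["image"][:,:,::-1])
    print(n,f["fx"],f["fy"],f["cx"],f["cy"],f["k1"],f["R"],f["t"])
E
```

```text
pics
17.0
{'clock': 0.0, 'q': array([-1.3178125 ,  0.62931225,  0.03843247,  1.51838074, -0.0270189 ,
        0.99628632, -0.0200075 ]), 'joint_velocities': array([ 0.00013027, -0.00240081,  0.00031259,  0.00022067,  0.00058986,
        0.00019843, -0.00127372]), 'joint_efforts': array([ 1.49327479e-04, -5.63412237e+01,  1.22614201e+00, -1.93449587e+01,
        1.09730568e-02,  1.04677887e-02, -1.42404573e-06]), 'position': array([203.49380604, 616.70050139, 247.40675303]), 'ee_rot': array([ 1.58722924e-01,  9.87322723e-01, -9.22907355e-04, -1.47494244e-04]), 'wrist_force': array([0.17202201, 0.72163966, 0.34359453]), 'wrist_torque': array([ 0.0217142 ,  0.04453145, -0.08259227]), 'grasp_force': 0.0, 'width': 85.65850324991455}
top 438.74251045922074 438.74251045922074 281.49260284951896 219.23986953017868 -0.11164144291982682 [[ 0.02551441 -0.99963243  0.00916663]
 [-0.99251282 -0.02642619 -0.11924746]
 [ 0.11944587 -0.00605547 -0.99282225]] [  58.89778291  433.39249741 1134.46444126]
scene 439.3382996496243 439.3382996496243 274.14885355464634 213.44502030418735 -0.08386751703861915 [[-0.36686117  0.93024573  0.00746793]
 [ 0.69067192  0.2777407  -0.66770683]
 [-0.62320557 -0.23979782 -0.74438688]] [  67.90172379 -282.26614332 1402.06855248]
```

View pics/top0.png

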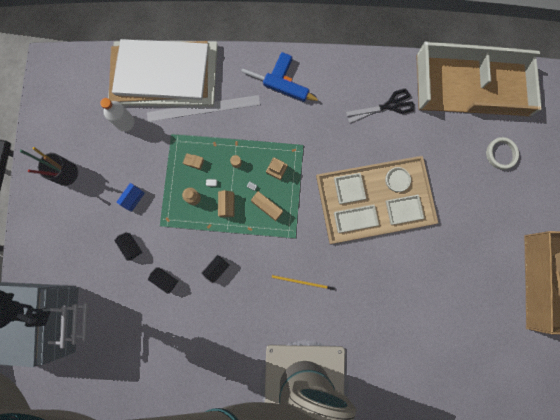

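View pics/scene0.png

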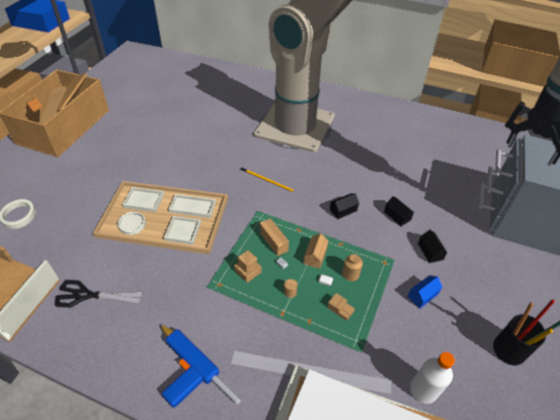

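Top view: on the mat are the bar off-cut (193,160), dowel (236,160), terrace (277,168), tower (190,195), house (226,204) and slab (267,206). The two small grey/white bits are at (211,183) and (252,186). The pockets are square (351,188), round (398,180), long (357,219) and wide (405,210).

Possible confusions:
- House: black blocks (128,246), (163,280), (215,269) and the blue one (130,197). The pale wood house on the mat is at (226,204).
- Tower: dowel (236,160).
- Terrace or slab: bar off-cut (193,160).

```bash
cat > h.py <<'E'
import cv2, numpy as np
from scipy.spatial.transform import Rotation as Rn
def K(f): return np.array([[f["fx"],0,f["cx"]],[0,f["fy"],f["cy"]],[0,0,1.]])
def plane(f,px,z):
    n=cv2.undistortPoints(np.array(px,float).reshape(-1,1,2),K(f),np.array([f["k1"],0,0,0,0.])).reshape(-1,2)
    R,t=np.array(f["R"]),np.array(f["t"]); c=-R.T@t
    d=np.c_[n,np.ones(len(n))]@R
    return c+d*((z-c[2])/d[:,2])[:,None]
def proj(f,X):
    R,t=np.array(f["R"]),np.array(f["t"])
    return cv2.projectPoints(np.array(X,float).reshape(-1,1,3),cv2.Rodrigues(R)[0],t,K(f),np.array([f["k1"],0,0,0,0.]))[0].reshape(-1,2)
E
python3 - <<'E'
from plant import env
from h import *
f=env.grab_frame("top"); im=f["image"][:,:,::-1].copy()
for n,p,z in [("bar",(193,160),20),("dowel",(236,160),37),("terr",(277,168),50),("tower",(190,195),60),("house",(226,204),45),("slab",(267,206),43),("sq",(351,188),19),("rnd",(398,180),19),("long",(357,219),19),("wide",(405,210),19)]:
    print(n,plane(f,p,z)[0].round())
cv2.imwrite("pics/crop1.png",cv2.resize(im[130:250,155:445],None,fx=2.75,fy=2.75,interpolation=cv2.INTER_CUBIC))
for n,(u,v) in {"matw":(226,204),"green":(200,220),"white":(370,188),"ply":(375,195),"pink":(395,180)}.items(): print(n,im[v,u], cv2.cvtColor(im,cv2.COLOR_BGR2HSV)[v,u])
E
```

```text
bar [588. 314.  20.]
dowel [586. 196.  37.]
terr [564.  86.  50.]
tower [485. 309.  60.]
house [466. 216.  45.]
slab [463. 109.  43.]
sq [ 522. -115.   19.]
rnd [ 548. -244.   19.]
long [ 439. -132.   19.]
wide [ 466. -262.   19.]
matw [57 78 97] [ 16 105  97]
green [ 96 116  71] [ 77  99 116]
white [119 152 174] [ 18  81 174]
ply [121 152 173] [ 18  77 173]
pink [181 190 188] [ 37  12 190]
```

View pics/crop1.png

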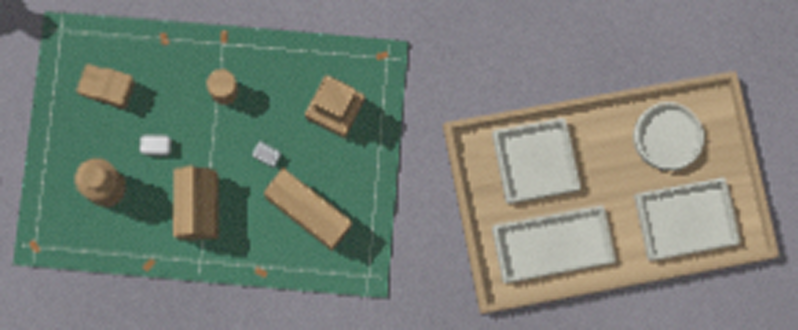

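```bash
cat >> h.py <<'E'
def plan(env,p,yaw=None):
    """shares for shift/turn so TCP reaches p (mm), fingers' closing line at yaw (deg, mod 180), tool straight down"""
    s=env.state(); R=Rn.from_quat(s["ee_rot"]); y=R.as_matrix()[:,1]; cur=np.degrees(np.arctan2(y[1],y[0]))
    if yaw is None: yaw=cur
    d=(yaw-cur+90)%180-90; a=np.radians(cur+d)
    T=np.c_[[np.sin(a),-np.cos(a),0],[np.cos(a),np.sin(a),0],[0,0,-1]]
    sh=R.as_matrix().T@(np.array(p)-s["position"])/250
    rv=(R.inv()*Rn.from_matrix(T)).as_rotvec(degrees=True)/120
    print("shift",sh.round(3),"turn",rv.round(3),"cur yaw",cur.round(1),"t",round(s["clock"],2),"q7",s["q"][6].round(2))
E
python3 - <<'E'
from plant import env
from h import *
plan(env,(530,190,330))
f=env.grab_frame("top"); im=f["image"][:,:,::-1]; hsv=cv2.cvtColor(im.copy(),cv2.COLOR_BGR2HSV)
m=((hsv[...,1]<45)&(hsv[...,2]>140)).astype(np.uint8)*255
m[:, :315]=0; m[:150]=0; m[245:]=0; m[:,440:]=0
for c in cv2.findContours(m,cv2.RETR_EXTERNAL,cv2.CHAIN_APPROX_NONE)[0]:
    if cv2.contourArea(c)<100: continue
    P=plane(f,c.reshape(-1,2),19)[:,:2].astype(np.float32); (x,y),(w,h),a=cv2.minAreaRect(P)
    print("pocket",round(x,1),round(y,1),round(w),round(h),round(a,1))
g=((hsv[...,0]<22)&(hsv[...,1]>85)&(hsv[...,2]>50)).astype(np.uint8)*255
g[:,:165]=0; g[:,300:]=0; g[:145]=0; g[225:]=0
for c in cv2.findContours(g,cv2.RETR_EXTERNAL,cv2.CHAIN_APPROX_NONE)[0]:
    if cv2.contourArea(c)<60: continue
    P=plane(f,c.reshape(-1,2),30)[:,:2].astype(np.float32); (x,y),(w,h),a=cv2.minAreaRect(P)
    print("block",round(x,1),round(y,1),round(w),round(h),round(a,1))
E
```

```text
Traceback (most recent call last):
  File "h.py", line 19, in plan
    rv=(R.inv()*Rn.from_matrix(T)).as_rotvec(degrees=True)/120
                ~~~~~~~~~~~~~~^^^
  File "scipy/spatial/transform/_rotation.pyx", line 1143, in scipy.spatial.transform._rotation.Rotation.from_matrix
ValueError: Non-positive determinant (left-handed or null coordinate frame) in rotation matrix 0: [[ 0.9496033   0.31345427  0.        ]
 [-0.31345427  0.9496033   0.        ]
 [ 0.          0.         -1.        ]].
```

```bash
sed -i 's/\[np.sin(a),-np.cos(a),0\]/[-np.sin(a),np.cos(a),0]/' h.py
python3 - <<'E'
from plant import env
from h import *
plan(env,(530,190,330))
f=env.grab_frame("top"); im=f["image"][:,:,::-1]; hsv=cv2.cvtColor(im.copy(),cv2.COLOR_BGR2HSV)
m=((hsv[...,1]<45)&(hsv[...,2]>140)).astype(np.uint8)*255
m[:, :315]=0; m[:150]=0; m[245:]=0; m[:,440:]=0
for c in cv2.findContours(m,cv2.RETR_EXTERNAL,cv2.CHAIN_APPROX_NONE)[0]:
    if cv2.contourArea(c)<100: continue
    P=plane(f,c.reshape(-1,2),19)[:,:2].astype(np.float32); (x,y),(w,h),a=cv2.minAreaRect(P)
    print("pocket",round(x,1),round(y,1),round(w),round(h),round(a,1))
g=((hsv[...,0]<22)&(hsv[...,1]>85)&(hsv[...,2]>50)).astype(np.uint8)*255
g[:,:165]=0; g[:,300:]=0; g[:145]=0; g[225:]=0
for c in cv2.findContours(g,cv2.RETR_EXTERNAL,cv2.CHAIN_APPROX_NONE)[0]:
    if cv2.contourArea(c)<60: continue
    P=plane(f,c.reshape(-1,2),30)[:,:2].astype(np.float32); (x,y),(w,h),a=cv2.minAreaRect(P)
    print("block",round(x,1),round(y,1),round(w),round(h),round(a,1))
E
```

```text
shift [-1.775 -1.213 -0.328] turn [-0.001  0.     0.   ] cur yaw 71.7 t 0.15 q7 -0.02
pocket 441.0 -128.2 57 112 11.7
pocket 469.1 -260.7 67 95 12.4
pocket 523.1 -110.4 72 75 12.2
pocket 552.7 -242.6 64 70 1.8
block 466.7 110.5 85 32 52.6
block 470.7 219.2 64 40 1.5
block 487.1 312.4 46 34 47.1
block 568.5 87.5 42 44 64.5
block 585.3 197.6 28 24 2.3
block 583.7 312.3 48 31 74.5
```

>>> carry_out:
  commands:
    - [[-0.9,-0.6,-0.16],[0,0,0],-1]
    - [[-0.9,-0.6,-0.16],[0,0,0],-1]
    - [[-0.9,-0.6,-0.16],[0,0,0],-1]
    - [[-0.9,-0.6,-0.16],[0,0,0],-1]
    - [[-0.9,-0.6,-0.16],[0,0,0],-1]
    - [[-0.9,-0.6,-0.16],[0,0,0],-1]
    - [[-0.9,-0.6,-0.16],[0,0,0],-1]
    - [[-0.9,-0.6,-0.16],[0,0,0],-1]
    - [[-0.9,-0.6,-0.16],[0,0,0],-1]
    - [[-0.9,-0.6,-0.16],[0,0,0],-1]
  force: 40

```text
clock: 1.2
position: [369.0, 405.6, 287.9]
ee_rot: [0.157, 0.988, -0.0, -0.0]
wrist_force: [0.6, 0.8, 0.3]
width: 85.5
grasp_force: 0.0
```

>>> carry_out:
  commands:
    - [[-0.87,-0.61,-0.17],[0,0,-0.07],-1]
    - [[-0.87,-0.61,-0.17],[0,0,-0.14],-1]
    - [[-0.87,-0.61,-0.17],[0,0,-0.15],-1]
    - [[-0.87,-0.61,-0.17],[0,0,-0.15],-1]
    - [[-0.87,-0.61,-0.17],[0,0,-0.15],-1]
    - [[-0.87,-0.61,-0.17],[0,0,-0.15],-1]
    - [[-0.87,-0.61,-0.17],[0,0,-0.15],-1]
    - [[-0.87,-0.61,-0.17],[0,0,-0.15],-1]
    - [[-0.87,-0.61,-0.17],[0,0,-0.15],-1]
    - [[-0.87,-0.61,-0.17],[0,0,-0.15],-1]

```text
clock: 2.2
position: [528.0, 193.3, 330.5]
ee_rot: [0.001, 1.0, 0.0, -0.0]
wrist_force: [0.2, 0.1, -0.6]
width: 85.3
grasp_force: 0.0
```

Run:
```python
from plant import env
from h import *
s=env.state();print(s["position"],s["ee_rot"])
f=env.grab_frame("wrist"); cv2.imwrite("pics/w1.png",f["image"][:,:,::-1]); print(-f["R"].T@f["t"],f["R"],f["fx"],f["k1"])
for n,p in {"slab":(467,110,23),"house":(471,219,30),"tower":(487,312,30),"terr":(568,87,30)}.items(): print(n,proj(f,p))
```

```text
[528.04161051 193.25029372 330.53706872] [ 6.16513365e-04  9.99999674e-01  2.52029583e-04 -4.56616130e-04]
[462.0051033  193.15886594 456.89063133] [[ 1.57882456e-03  9.99998734e-01 -1.97026058e-04]
 [ 9.65014827e-01 -1.47193248e-03  2.62191185e-01]
 [ 2.62190563e-01 -6.04086949e-04 -9.65015929e-01]] 293.895677569293 -0.05913699303005863
slab [[225.18540474 134.85796726]]
house [[301.26469166 137.53171534]]
tower [[365.8742267  149.17561568]]
terr [[212.40973338 204.19802522]]
```

View pics/w1.png

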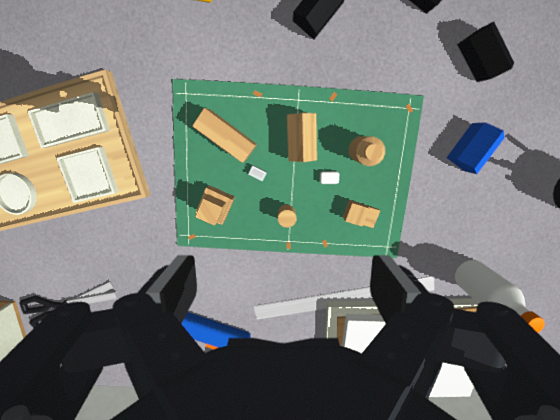

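The wrist view shows the slab (224,135), house (302,137), tower (367,151), terrace (214,206), dowel (287,216) and bar (362,214), all near the predicted pixels.

```bash
cat >> h.py <<'E'
def blobs(f,roi):
    hsv=cv2.cvtColor(f["image"],cv2.COLOR_RGB2HSV)
    g=((hsv[...,0]<22)&(hsv[...,1]>85)&(hsv[...,2]>45)).astype(np.uint8)*255
    k=np.zeros_like(g); u0,v0,u1,v1=roi; k[v0:v1,u0:u1]=255; g&=k
    return [c.reshape(-1,2) for c in cv2.findContours(g,cv2.RETR_EXTERNAL,cv2.CHAIN_APPROX_NONE)[0] if cv2.contourArea(c)>60]
E
python3 - <<'E'
from plant import env
from h import *
A={"slab":(467,110,23),"house":(471,219,23),"tower":(487,312,28),"terr":(568,87,22)}
for cam,roi in (("top",(165,145,300,225)),("wrist",(178,98,405,228))):
    f=env.grab_frame(cam)
    B=blobs(f,roi)
    for n,p in A.items():
        q=proj(f,p)[0]; c=min(B,key=lambda c:np.linalg.norm(c.mean(0)-q))
        P=plane(f,c,p[2])[:,:2].astype(np.float32); (x,y),(w,h),a=cv2.minAreaRect(P)
        hp=cv2.approxPolyDP(c.reshape(-1,1,2),2.5,True).reshape(-1,2)
        print(cam,n,round(x,1),round(y,1),round(w),round(h),round(a,1))
    if cam=="wrist":
        im=f["image"][:,:,::-1]
        cv2.imwrite("pics/w2.png",np.hstack([cv2.resize(im[100:170,185:265],None,fx=5,fy=5,interpolation=cv2.INTER_CUBIC),cv2.resize(im[175:245,185:265],None,fx=5,fy=5,interpolation=cv2.INTER_CUBIC)]))
E
```

```text
top slab 569.9 87.2 43 44 64.4
top house 569.9 87.2 43 44 64.4
top tower 568.7 87.1 43 44 64.4
top terr 570.2 87.2 43 44 64.4
wrist slab 467.0 108.3 90 34 52.9
wrist house 470.4 219.7 68 41 2.2
wrist tower 489.2 313.7 40 50 0.3
wrist terr 573.6 86.7 46 55 65.0
```

View pics/w2.png

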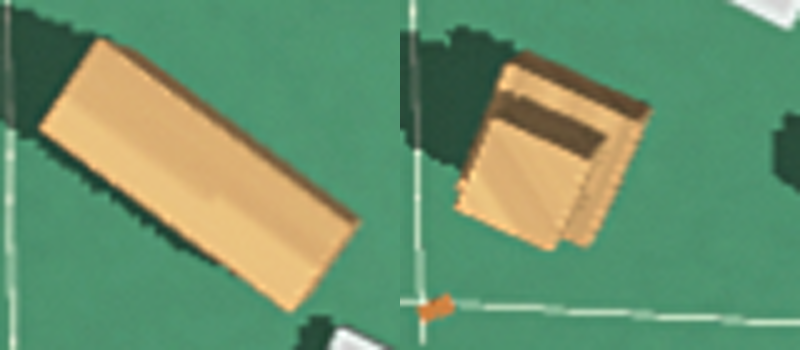

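Run:
```python
from plant import env
from h import *
f=env.grab_frame("wrist")
def rect(n,c,off,z):
    P=plane(f,np.array(c)/5+off,z)[:,:2]; e=np.roll(P,-1,0)-P
    print(n,P.mean(0).round(1),np.linalg.norm(e,axis=1).round(),np.degrees(np.arctan2(e[:,1],e[:,0])).round(1))
rect("slab",[(100,40),(358,222),(292,312),(40,128)],(185,100),43)
rect("terr up",[(100,115),(192,158),(155,250),(58,208)],(185,175),59)
rect("terr low",[(108,65),(248,118),(190,245)],(185,175),27)
B=blobs(f,(178,98,405,228))
for n,p in {"tower":(489,313,30)}.items():
    c=min(B,key=lambda c:np.linalg.norm(c.mean(0)-proj(f,p)[0])); P=plane(f,c,51)[:,:2]; print(n,P.min(0),P.max(0)); P=plane(f,c,3)[:,:2]; print(P.min(0),P.max(0))
plan(env,(467,109.5,120),-37)
plan(env,(467,109.5,37),-37)
```

```text
slab [468.  112.2] [84. 31. 84. 29.] [  54.5  -37.8 -126.9  141.7]
terr up [572.2  89.2] [28. 30. 30. 30.] [  63.6  -24.2 -115.   152.6]
terr low [568.7  98.8] [44. 45. 60.] [  68.3  -26.3 -159.2]
tower [469.09281045 283.11684179] [506.85621184 331.92989293]
[469.87542482 293.84719238] [512.1028814  348.43049055]
shift [ 0.246 -0.331  0.843] turn [ 0.    -0.    -0.443] cur yaw 89.8 t 2.4 q7 1.18
shift [ 0.246 -0.331  1.175] turn [ 0.    -0.    -0.443] cur yaw 89.8 t 2.4 q7 1.18
```

>>> carry_out:
  commands:
    - [[0.24,-0.32,0.1],[0,0,0.07],-0.4]
    - [[0.24,-0.32,0.2],[0,0,0.14],-0.4]
    - [[0.24,-0.32,0.3],[0,0,0.21],-0.4]
    - [[0.24,-0.32,0.4],[0,0,0.28],-0.4]
    - [[0.24,-0.32,0.5],[0,0,0.35],-0.4]
    - [[0.24,-0.32,0.6],[0,0,0.42],-0.4]
    - [[0.24,-0.32,0.7],[0,0,0.49],-0.4]
    - [[0.24,-0.32,0.7],[0,0,0.56],-0.4]
    - [[0.24,-0.32,0.7],[0,0,0.63],-0.4]
    - [[0.24,-0.32,0.7],[0,0,0.7],-0.4]

```text
clock: 3.4
position: [468.7, 111.9, 155.6]
ee_rot: [0.673, 0.74, -0.0, -0.0]
wrist_force: [-0.2, 0.1, -0.3]
width: 60.0
grasp_force: 0.0
```

```bash
python3 - <<'E'
import re
s=open('h.py').read()
s=s.replace("d=(yaw-cur+90)%180-90;","rel=np.degrees(np.arctan2(p[1],p[0])); d=(yaw-rel+90)%180-90+rel-cur; d=(d+180)%360-180;")
open('h.py','w').write(s)
E
python3 - <<'E'
from plant import env
from h import *
print(env.state()["width"])
plan(env,(468,111,36),-36.5)
E
```

```text
59.95225507967073
shift [-0.003 -0.003  0.478] turn [-0.     0.     0.349] cur yaw 5.4 t 3.4 q7 0.19
```

>>> carry_out:
  commands:
    - [[0,0,0.0],[0,0,0.07],-0.4]
    - [[0,0,0.05],[0,0,0.14],-0.4]
    - [[0,0,0.1],[0,0,0.21],-0.4]
    - [[0,0,0.15],[0,0,0.28],-0.4]
    - [[0,0,0.2],[0,0,0.35],-0.4]
    - [[0,0,0.3],[0,0,0.35],-0.4]
    - [[0,0,0.4],[0,0,0.35],-0.4]
    - [[0,0,0.46],[0,0,0.35],-0.4]
    - [[0,0,0.49],[0,0,0.35],-0.4]
    - [[0,0,0.49],[0,0,0.35],-0.4]

```text
clock: 4.4
position: [468.4, 111.6, 32.7]
ee_rot: [0.892, 0.452, -0.001, -0.0]
wrist_force: [-0.0, -0.6, -0.1]
width: 59.6
grasp_force: 0.0
```

>>> carry_out:
  commands:
    - [[0,0,0],[0,0,0],1]
    - [[0,0,0],[0,0,0],1]
    - [[0,0,0],[0,0,0],1]
    - [[0,0,0],[0,0,0],1]
    - [[0,0,0],[0,0,0],1]
    - [[0,0,0],[0,0,0],1]
    - [[0,0,0],[0,0,0],1]
    - [[0,0,-0.1],[0,0,0],1]
    - [[0,0,-0.25],[0,0,0],1]
    - [[0,0,-0.4],[0,0,0],1]

```text
clock: 5.4
position: [468.1, 111.5, 134.3]
ee_rot: [0.892, 0.452, -0.001, -0.0]
wrist_force: [0.5, 0.6, -0.8]
width: 29.3
grasp_force: 39.8
```

Run:
```python
from plant import env
from h import *
plan(env,(441,-128.5,125),12)
f=env.grab_frame("wrist"); cv2.imwrite("pics/w3.png",f["image"][:,:,::-1])
```

```text
shift [-0.838  0.481  0.038] turn [-0.001  0.    -0.402] cur yaw -36.3 t 5.4 q7 -0.29
```

View pics/w3.png

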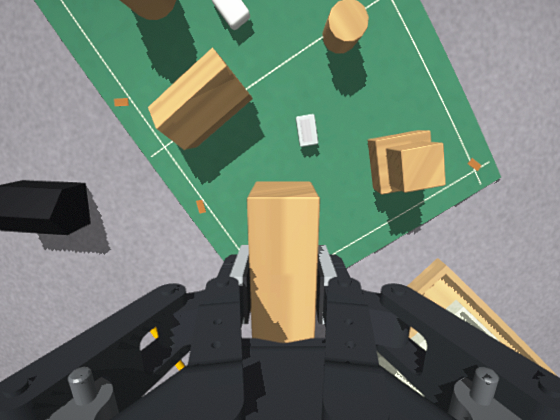

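Slab gripped square at 29.3 mm; its top face runs from (285,185) to (285,340) between the pads.

>>> carry_out:
  commands:
    - [[-0.16,0.09,0],[0,0,-0.07],1]
    - [[-0.34,0.19,0],[0,0,-0.14],1]
    - [[-0.5,0.29,0],[0,0,-0.21],1]
    - [[-0.67,0.38,0],[0,0,-0.28],1]
    - [[-0.8,0.46,0],[0,0,-0.34],1]
    - [[-0.838,0.481,0.03],[0,0,-0.402],1]
    - [[-0.838,0.481,0.1],[0,0,-0.402],1]
    - [[-0.838,0.481,0.2],[0,0,-0.402],1]
    - [[-0.838,0.481,0.25],[0,0,-0.402],1]
    - [[-0.838,0.481,0.25],[0,0,-0.402],1]

```text
clock: 6.45
position: [440.6, -128.3, 69.6]
ee_rot: [0.63, 0.777, -0.001, -0.001]
wrist_force: [0.3, 0.0, -0.9]
width: 29.2
grasp_force: 39.9
```

Run:
```python
from plant import env
from h import *
plan(env,(441,-128.5,39),12)
f=env.grab_frame("wrist"); cv2.imwrite("pics/w4.png",f["image"][:,:,::-1])
```

```text
shift [-0.001  0.002  0.122] turn [-0.001 -0.001 -0.   ] cur yaw 12.0 t 6.45 q7 0.79
```

View pics/w4.png

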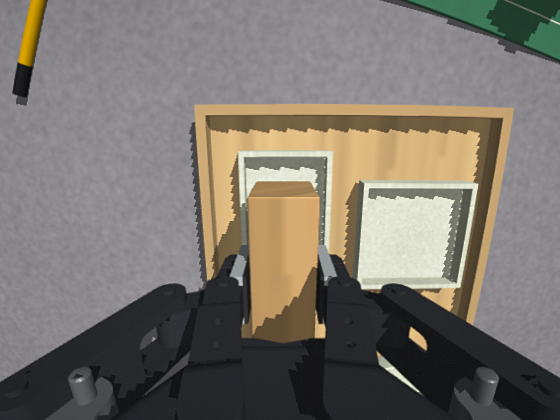

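The slab is centred over the long pocket (pocket 240–332, slab 248–320 columns). Lowering and releasing.

>>> carry_out:
  commands:
    - [[0,0,0.06],[0,0,0],1]
    - [[0,0,0.1],[0,0,0],1]
    - [[0,0,0.12],[0,0,0],1]
    - [[0,0,0.12],[0,0,0],1]
    - [[0,0,0.12],[0,0,0],-0.1]
    - [[0,0,0.12],[0,0,0],-0.1]
    - [[0,0,0.12],[0,0,0],-0.1]
    - [[0,0,0.0],[0,0,0],-0.1]
    - [[0,0,-0.2],[0,0,0],-0.1]
    - [[0,0,-0.3],[0,0,0],-0.1]

```text
clock: 7.5
position: [442.4, -129.1, 148.7]
ee_rot: [0.63, 0.777, 0.001, 0.001]
wrist_force: [0.8, -0.3, 0.4]
width: 47.1
grasp_force: 0.0
```

Run:
```python
from plant import env
from h import *
plan(env,(470.5,219,140),2)
f=env.grab_frame("top"); im=f["image"][:,:,::-1]
print(proj(f,(441,-128.5,49)), proj(f,(470.5,219,53)))
cv2.imwrite("pics/t2.png",cv2.resize(im[130:250,155:445],None,fx=2.75,fy=2.75,interpolation=cv2.INTER_CUBIC))
```

```text
shift [1.339 0.398 0.034] turn [0.001 0.001 0.083] cur yaw 11.9 t 7.5 q7 0.86
[[357.88750307 216.6480986 ]] [[224.6668317  201.64024503]]
```

View pics/t2.png

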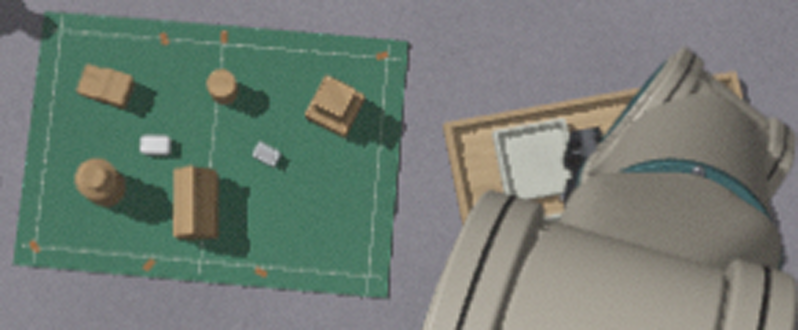

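>>> carry_out:
  commands:
    - [[0.18,0.05,0],[0,0,0],-1]
    - [[0.37,0.1,0],[0,0,0.02],-1]
    - [[0.56,0.15,0],[0,0,0.04],-1]
    - [[0.75,0.2,0],[0,0,0.06],-1]
    - [[0.9,0.26,0],[0,0,0.08],-1]
    - [[1,0.3,0],[0,0,0.083],-1]
    - [[1,0.3,0],[0,0,0.083],-1]
    - [[1,0.3,0],[0,0,0.083],-1]
    - [[1,0.398,0],[0,0,0.083],-1]
    - [[1,0.398,0],[0,0,0.083],-1]

```text
clock: 8.55
position: [490.2, 135.4, 146.3]
ee_rot: [0.695, 0.719, 0.001, 0.002]
wrist_force: [0.1, -0.5, 1.0]
width: 85.2
grasp_force: 0.0
```

Run:
```python
from plant import env
from h import *
plan(env,(470.5,219,140),2)
f=env.grab_frame("wrist"); cv2.imwrite("pics/w5.png",f["image"][:,:,::-1])
t=env.grab_frame("top")
B=blobs(t,(345,205,372,235))
for c in B:
    P=plane(t,c,29)[:,:2].astype(np.float32); print(cv2.minAreaRect(P))
for c in blobs(f,(0,0,560,260)):
    P=plane(f,c,35)[:,:2].astype(np.float32); r=cv2.minAreaRect(P); print("w",np.round(r[0],1),np.round(r[1]),round(r[2],1))
```

```text
shift [ 0.337 -0.068  0.025] turn [ 0.002  0.    -0.001] cur yaw 1.9 t 8.55 q7 0.23
((442.9591979980469, -132.5559539794922), (28.471540451049805, 75.53707122802734), 10.91550350189209)
w [566.8 110. ] [58. 31.] 1.4
w [417.6 161.1] [10.  5.] 64.9
w [583.8 197.9] [37. 28.] 6.3
w [468.7 219.6] [68. 40.] 2.5
w [623.1 254.7] [11.  5.] 21.1
w [421.1 258.4] [ 5. 11.] 55.2
w [577.2 288.5] [39. 21.] 4.2
w [488.3 288.3] [32. 11.] 2.0
```

View pics/w5.png

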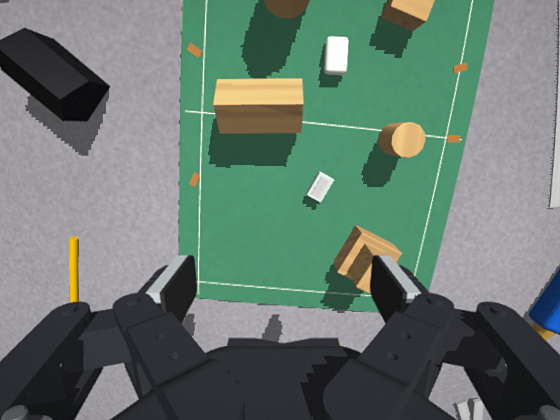

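The house (258,105) lies along the closing line; the dowel (405,140) and terrace (368,258) are clear of the finger path.

>>> carry_out:
  commands:
    - [[0.2,-0.05,0],[0,0,0],-1]
    - [[0.337,-0.07,0],[0.002,0,0],-1]
    - [[0.337,-0.07,0.05],[0.002,0,0],-1]
    - [[0.337,-0.07,0.15],[0.002,0,0],-1]
    - [[0.337,-0.07,0.25],[0.002,0,0],-1]
    - [[0.337,-0.07,0.35],[0.002,0,0],-1]
    - [[0.337,-0.07,0.41],[0.002,0,0],-1]
    - [[0.337,-0.07,0.448],[0.002,0,0],-1]
    - [[0.337,-0.07,0.448],[0.002,0,0],-1]
    - [[0.337,-0.07,0.448],[0.002,0,0],-1]

```text
clock: 9.65
position: [466.9, 219.7, 34.2]
ee_rot: [0.695, 0.719, -0.001, -0.001]
wrist_force: [-0.6, -0.2, 0.2]
width: 85.2
grasp_force: 0.0
```

>>> carry_out:
  commands:
    - [[0,0,0],[0,0,0],1]
    - [[0,0,0],[0,0,0],1]
    - [[0,0,0],[0,0,0],1]
    - [[0,0,0],[0,0,0],1]
    - [[0,0,0],[0,0,0],1]
    - [[0,0,0],[0,0,0],1]
    - [[0,0,-0.02],[0,0,0],1]
    - [[0,0,-0.15],[0,0,0],1]
    - [[0,0,-0.3],[0,0,0],1]
    - [[0,0,-0.4],[0,0,0],1]

```text
clock: 10.65
position: [467.6, 220.5, 136.0]
ee_rot: [0.695, 0.719, -0.001, -0.001]
wrist_force: [-0.0, -0.0, -0.3]
width: 63.2
grasp_force: 44.3
```

Run:
```python
from plant import env
from h import *
plan(env,(469,-260.7,134),102)
f=env.grab_frame("wrist"); cv2.imwrite("pics/w6.png",f["image"][:,:,::-1])
```

```text
shift [-1.924 -0.062  0.007] turn [-0.001  0.001  0.667] cur yaw 2.0 t 10.65 q7 0.09
```

View pics/w6.png

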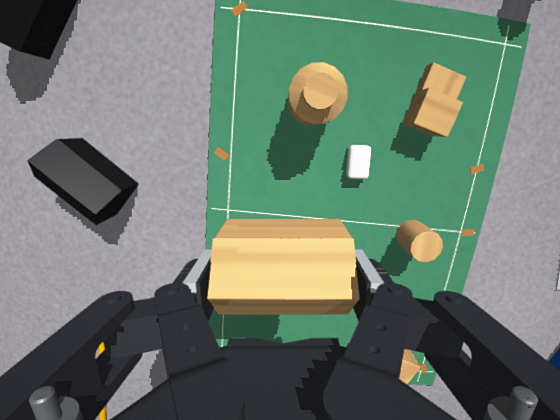

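House gripped at 63 mm, level (210–355, 220–310). Moving to the wide pocket.

>>> carry_out:
  commands:
    - [[-0.19,0,0],[0,0,0.04],1]
    - [[-0.38,0,0],[0,0,0.08],1]
    - [[-0.57,0,0],[0,0,0.13],1]
    - [[-0.76,-0.02,0],[0,0,0.18],1]
    - [[-0.95,-0.03,0],[0,0,0.23],1]
    - [[-1,-0.03,0],[0,0,0.28],1]
    - [[-1,-0.03,0],[0,0,0.34],1]
    - [[-1,-0.03,0],[0,0,0.4],1]
    - [[-1,-0.03,0],[0,0,0.46],1]
    - [[-1,-0.03,0],[0,0,0.5],1]

```text
clock: 11.7
position: [468.3, -29.5, 133.9]
ee_rot: [0.962, 0.274, -0.002, -0.001]
wrist_force: [-0.4, -0.1, -0.3]
width: 63.1
grasp_force: 44.3
```

Run:
```python
from plant import env
from h import *
plan(env,(469,-260,75),102)
```

```text
shift [-0.482  0.786  0.236] turn [-0.001  0.002  0.165] cur yaw -58.2 t 11.7 q7 -0.18
```

>>> carry_out:
  commands:
    - [[-0.09,0.15,0],[0,0,0.03],1]
    - [[-0.18,0.3,0],[0,0,0.06],1]
    - [[-0.27,0.45,0],[0,0,0.09],1]
    - [[-0.36,0.59,0],[0,0,0.12],1]
    - [[-0.45,0.73,0],[0,0,0.15],1]
    - [[-0.482,0.786,0],[0,0.002,0.165],1]
    - [[-0.482,0.786,0.06],[0,0.002,0.165],1]
    - [[-0.482,0.786,0.16],[0,0.002,0.165],1]
    - [[-0.482,0.786,0.23],[0,0.002,0.165],1]
    - [[-0.482,0.786,0.23],[0,0.002,0.165],1]

```text
clock: 12.7
position: [469.0, -256.3, 73.4]
ee_rot: [0.994, 0.108, -0.002, -0.004]
wrist_force: [-0.7, 0.3, -0.0]
width: 63.2
grasp_force: 44.3
```

Run:
```python
from plant import env
from h import *
plan(env,(469,-260.7,40),102)
f=env.grab_frame("wrist"); cv2.imwrite("pics/w7.png",f["image"][:,:,::-1])
```

```text
shift [-0.003  0.018  0.134] turn [-0.004  0.002  0.003] cur yaw -77.6 t 12.7 q7 -0.03
```

View pics/w7.png

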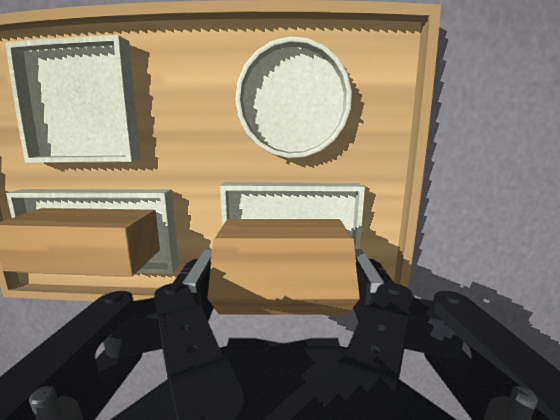

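The slab stands in its pocket (0–158, 210–275). The house is over the wide pocket, needing about 4 mm toward +y.

>>> carry_out:
  commands:
    - [[-0.003,0.018,0.04],[-0.004,0.002,0],1]
    - [[-0.003,0.018,0.09],[-0.004,0.002,0],1]
    - [[-0.003,0.018,0.12],[-0.004,0.002,0],1]
    - [[-0.003,0.018,0.133],[-0.004,0.002,0],1]
    - [[-0.003,0.018,0.133],[-0.004,0.002,0],1]
    - [[-0.003,0.018,0.133],[-0.004,0.002,0],-0.85]
    - [[-0.003,0.018,0.133],[-0.004,0.002,0],-0.85]
    - [[-0.003,0.018,0.133],[-0.004,0.002,0],-0.85]
    - [[-0.003,0.018,-0.05],[-0.004,0.002,0],-0.85]
    - [[-0.003,0.018,-0.24],[-0.004,0.002,0],-0.85]

```text
clock: 13.75
position: [469.4, -264.4, 136.6]
ee_rot: [0.994, 0.106, 0.001, 0.002]
wrist_force: [1.8, -0.2, 0.7]
width: 79.0
grasp_force: 0.0
```

Run:
```python
from plant import env
from h import *
plan(env,(571,89,145),65)
plan(env,(571,89,145),-25)
f=env.grab_frame("wrist")
for c in blobs(f,(180,130,400,260)): 
    P=plane(f,c,30)[:,:2].astype(np.float32); r=cv2.minAreaRect(P); print(np.round(r[0],1),np.round(r[1]),round(r[2],1))
```

```text
shift [ 0.696 -1.296 -0.039] turn [ 0.002  0.003 -1.19 ] cur yaw -77.8 t 13.75 q7 -0.11
shift [ 0.696 -1.296 -0.039] turn [ 0.002  0.001 -0.44 ] cur yaw -77.8 t 13.75 q7 -0.11
[ 481.9 -255.3] [108. 163.] 12.0
```

>>> carry_out:
  commands:
    - [[0.08,-0.16,-0.03],[0,0,-0.04],-0.4]
    - [[0.16,-0.32,-0.04],[0,0,-0.08],-0.4]
    - [[0.25,-0.48,-0.04],[0,0,-0.13],-0.4]
    - [[0.34,-0.64,-0.04],[0,0,-0.18],-0.4]
    - [[0.43,-0.8,-0.04],[0,0,-0.24],-0.4]
    - [[0.52,-0.95,-0.04],[0,0,-0.3],-0.4]
    - [[0.6,-1,-0.04],[0,0,-0.36],-0.4]
    - [[0.69,-1,-0.04],[0,0,-0.42],-0.4]
    - [[0.69,-1,-0.04],[0,0,-0.44],-0.4]
    - [[0.69,-1,-0.04],[0,0,-0.44],-0.4]

```text
clock: 14.8
position: [586.4, 16.2, 145.5]
ee_rot: [0.843, 0.538, 0.001, 0.004]
wrist_force: [-0.5, -0.8, 0.5]
width: 59.6
grasp_force: 0.0
```

Run:
```python
from plant import env
from h import *
plan(env,(571,89,145),-25)
f=env.grab_frame("wrist"); cv2.imwrite("pics/w8.png",f["image"][:,:,::-1])
```

```text
shift [ 0.238 -0.179 -0.   ] turn [0.004 0.001 0.   ] cur yaw -24.9 t 14.8 q7 0.05
```

View pics/w8.png

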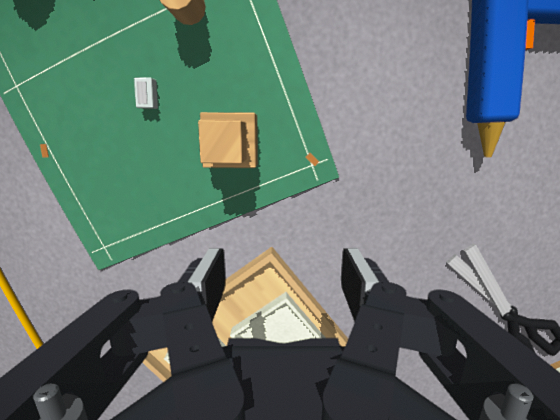

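Terrace at (228,140), its sides aligned with the image: upper top face about 199–242 × 120–165.

Run:
```python
from plant import env
from h import *
f=env.grab_frame("wrist")
P=plane(f,[(199,120),(242,120),(242,163),(200,166)],59); print(P.mean(0),np.linalg.norm(np.diff(P,axis=0),axis=1))
P=plane(f,[(201,113),(255,113)],27);print(P)
p=plane(f,[(220.7,142.3)],59)[0]
plan(env,(p[0],p[1],46),-25)
```

```text
[571.51588178  86.71653085  59.        ] [30.0295021  29.82854838 30.56263673]
[[561.82925368 115.54622153  27.        ]
 [600.75284523  97.00563304  27.        ]]
shift [ 0.235 -0.174  0.396] turn [ 0.003  0.001 -0.001] cur yaw -25.1 t 14.9 q7 0.05
```

>>> carry_out:
  commands:
    - [[0.13,-0.1,0],[0.003,0.001,0],-0.4]
    - [[0.235,-0.175,0],[0.003,0.001,0],-0.4]
    - [[0.235,-0.175,0],[0.003,0.001,0],-0.4]
    - [[0.235,-0.175,0.08],[0.003,0.001,0],-0.4]
    - [[0.235,-0.175,0.18],[0.003,0.001,0],-0.4]
    - [[0.235,-0.175,0.28],[0.003,0.001,0],-0.4]
    - [[0.235,-0.175,0.35],[0.003,0.001,0],-0.4]
    - [[0.235,-0.175,0.388],[0.003,0.001,0],-0.4]
    - [[0.235,-0.175,0.388],[0.003,0.001,0],-0.4]
    - [[0.235,-0.175,0.388],[0.003,0.001,0],-0.4]

```text
clock: 15.9
position: [572.2, 86.6, 48.4]
ee_rot: [0.844, 0.537, 0.0, 0.001]
wrist_force: [0.2, 0.7, 0.3]
width: 59.8
grasp_force: 0.0
```

>>> carry_out:
  commands:
    - [[0,0,0],[0,0,0],1]
    - [[0,0,0],[0,0,0],1]
    - [[0,0,0],[0,0,0],1]
    - [[0,0,0],[0,0,0],1]
    - [[0,0,0],[0,0,0],1]
    - [[0,0,0],[0,0,0],1]
    - [[0,0,-0.02],[0,0,0],1]
    - [[0,0,-0.15],[0,0,0],1]
    - [[0,0,-0.3],[0,0,0],1]
    - [[0,0,-0.36],[0,0,0],1]

```text
clock: 16.9
position: [573.2, 87.0, 140.9]
ee_rot: [0.843, 0.537, 0.002, 0.002]
wrist_force: [0.7, 0.3, 0.2]
width: 29.2
grasp_force: 40.2
```

Run:
```python
from plant import env
from h import *
plan(env,(523,-110.5,85),12)
f=env.grab_frame("top")
for c in blobs(f,(382,196,430,228)):
    P=plane(f,c,30)[:,:2].astype(np.float32); r=cv2.minAreaRect(P); print(np.round(r[0],1),np.round(r[1]),round(r[2],1))
```

```text
shift [-0.801  0.151  0.224] turn [ 0.002  0.    -0.308] cur yaw -25.0 t 16.9 q7 -0.05
[ 469.6 -270.5] [38. 79.] 12.8
```

>>> carry_out:
  commands:
    - [[-0.16,0.03,0],[0,0,-0.05],1]
    - [[-0.32,0.06,0],[0,0,-0.11],1]
    - [[-0.48,0.09,0],[0,0,-0.17],1]
    - [[-0.64,0.12,0],[0,0,-0.23],1]
    - [[-0.78,0.15,0],[0,0,-0.29],1]
    - [[-0.801,0.151,0],[0.002,0,-0.308],1]
    - [[-0.801,0.151,0.05],[0.002,0,-0.308],1]
    - [[-0.801,0.151,0.15],[0.002,0,-0.308],1]
    - [[-0.801,0.151,0.2],[0.002,0,-0.308],1]
    - [[-0.801,0.151,0.2],[0.002,0,-0.308],1]

```text
clock: 17.95
position: [519.8, -108.5, 85.5]
ee_rot: [0.629, 0.777, -0.002, -0.003]
wrist_force: [-0.3, 0.1, -1.4]
width: 29.1
grasp_force: 40.1
```

Run:
```python
from plant import env
from h import *
plan(env,(523,-110.5,54.5),12)
```

```text
shift [-0.011  0.012  0.124] turn [-0.004 -0.001  0.   ] cur yaw 12.0 t 17.95 q7 0.83
```

>>> carry_out:
  commands:
    - [[-0.01,0.01,0.05],[-0.003,-0.001,0],1]
    - [[-0.01,0.01,0.09],[-0.003,-0.001,0],1]
    - [[-0.01,0.01,0.115],[-0.003,-0.001,0],1]
    - [[-0.01,0.01,0.124],[-0.003,-0.001,0],1]
    - [[-0.01,0.01,0.124],[-0.003,-0.001,0],1]
    - [[-0.01,0.01,0.124],[-0.003,-0.001,0],-0.3]
    - [[-0.01,0.01,0.124],[-0.003,-0.001,0],-0.3]
    - [[-0.01,0.01,0.124],[-0.003,-0.001,0],-0.3]
    - [[-0.01,0.01,-0.05],[-0.003,-0.001,0],-0.3]
    - [[-0.01,0.01,-0.24],[-0.003,-0.001,0],-0.3]

```text
clock: 18.95
position: [523.3, -111.9, 147.9]
ee_rot: [0.63, 0.777, -0.001, -0.0]
wrist_force: [1.0, -0.8, 0.2]
width: 55.9
grasp_force: 0.0
```

Run:
```python
from plant import env
from h import *
plan(env,(489,312,145),12)
```

```text
shift [1.687 0.217 0.01 ] turn [-0.001  0.    -0.   ] cur yaw 12.0 t 18.95 q7 0.78
```

>>> carry_out:
  commands:
    - [[0.18,0.02,0],[0,0,0],-0.5]
    - [[0.37,0.04,0],[0,0,0],-0.5]
    - [[0.56,0.07,0],[0,0,0],-0.5]
    - [[0.75,0.1,0],[0,0,0],-0.5]
    - [[0.94,0.13,0],[0,0,0],-0.5]
    - [[1,0.2,0],[0,0,0],-0.5]
    - [[1,0.2,0],[0,0,0],-0.5]
    - [[1,0.217,0],[0,0,0],-0.5]
    - [[1,0.217,0],[0,0,0],-0.5]
    - [[1,0.217,0],[0,0,0],-0.5]

```text
clock: 19.95
position: [525.7, 142.0, 147.8]
ee_rot: [0.631, 0.776, 0.0, 0.002]
wrist_force: [0.2, -0.2, 0.2]
width: 64.1
grasp_force: 0.0
```

Run:
```python
from plant import env
from h import *
f=env.grab_frame("wrist"); q=proj(f,(488.5,313,30))[0]; print(q)
B=blobs(f,(0,0,560,300)); c=min(B,key=lambda c:np.linalg.norm(c.mean(0)-q)); print(c.min(0),c.max(0))
for z in(3,51):
    P=plane(f,c,z)[:,:2]; print(z,P.min(0).round(1),P.max(0).round(1))
print(-f["R"].T@f["t"])
plan(env,(488.5,313,36),12)
f=env.grab_frame("top"); im=f["image"][:,:,::-1]
cv2.imwrite("pics/t3.png",cv2.resize(im[140:250,310:445],None,fx=5,fy=5,interpolation=cv2.INTER_CUBIC))
```

```text
[280.12728106 -21.22532418]
[257   0] [302  21]
3 [470.6 292.9] [507.4 312.8]
51 [477.9 277.7] [508.2 294.1]
[511.98677151 207.1029596  273.89022419]
shift [ 0.7   -0.007  0.445] turn [ 0.001  0.001 -0.001] cur yaw 11.8 t 20.0 q7 0.35
```

View pics/t3.png

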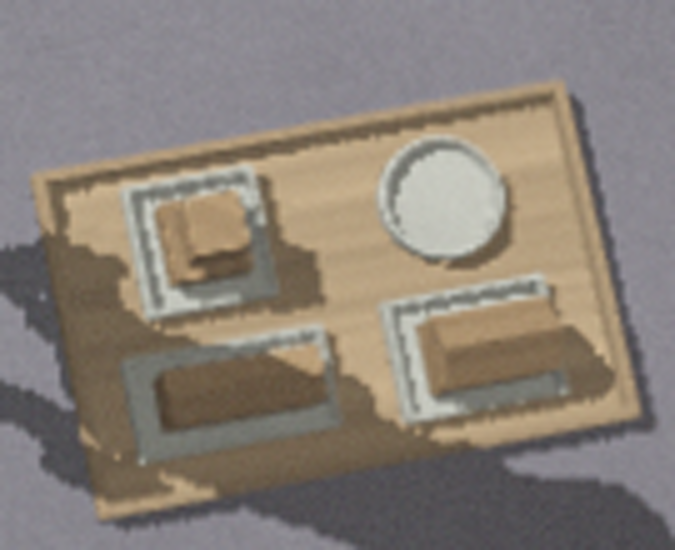

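The slab, terrace and house all sit inside their pockets: slab (240,385), terrace (203,240), house (495,345). The house is a few mm off centre, within tolerance. Tower next.

>>> carry_out:
  commands:
    - [[0.19,0,0],[0,0,0],-0.5]
    - [[0.38,0,0],[0,0,0],-0.5]
    - [[0.57,-0.007,0],[0,0,0],-0.5]
    - [[0.7,-0.007,0],[0,0,0],-0.5]
    - [[0.7,-0.007,0.02],[0,0,0],-0.5]
    - [[0.7,-0.007,0.12],[0,0,0],-0.5]
    - [[0.7,-0.007,0.22],[0,0,0],-0.5]
    - [[0.7,-0.007,0.22],[0,0,0],-0.5]
    - [[0.7,-0.007,0.22],[0,0,0],-0.5]
    - [[0.7,-0.007,0.22],[0,0,0],-0.5]

```text
clock: 21.05
position: [489.0, 314.0, 93.4]
ee_rot: [0.63, 0.777, 0.001, 0.002]
wrist_force: [0.6, 0.4, -0.4]
width: 63.8
grasp_force: 0.0
```

Run:
```python
from plant import env
from h import *
f=env.grab_frame("wrist"); cv2.imwrite("pics/w9.png",f["image"][:,:,::-1])
print(proj(f,[(488.5,313,65),(488.5,313,51)]))
plan(env,(488.5,313,36),12)
```

```text
[[280.99018068 252.62162211]
 [281.01838867 243.45042109]]
shift [-0.004 -0.004  0.23 ] turn [ 0.002  0.001 -0.001] cur yaw 11.9 t 21.1 q7 0.1
```

View pics/w9.png

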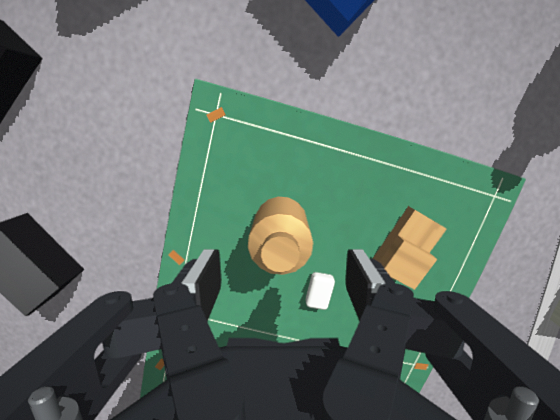

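The tower top is at (280,253), against a predicted (281,253). The bar off-cut (380–445) is clear of the right finger.

>>> carry_out:
  commands:
    - [[-0.003,-0.003,0.08],[0.001,0,0],-0.5]
    - [[-0.003,-0.003,0.16],[0.001,0,0],-0.5]
    - [[-0.003,-0.003,0.21],[0.001,0,0],-0.5]
    - [[-0.003,-0.003,0.23],[0.001,0,0],-0.5]
    - [[-0.003,-0.003,0.23],[0.001,0,0],1]
    - [[-0.003,-0.003,0.23],[0.001,0,0],1]
    - [[-0.003,-0.003,0.23],[0.001,0,0],1]
    - [[-0.003,-0.003,0.23],[0.001,0,0],1]
    - [[-0.003,-0.003,0.23],[0.001,0,0],1]
    - [[-0.003,-0.003,0.23],[0.001,0,0],1]

```text
clock: 22.1
position: [488.2, 313.7, 35.5]
ee_rot: [0.63, 0.777, 0.0, 0.001]
wrist_force: [0.2, -0.9, 5.3]
width: 39.0
grasp_force: 40.7
```

>>> carry_out:
  commands:
    - [[0,0,-0.02],[0,0,0],1]
    - [[0,0,-0.1],[0,0,0],1]
    - [[0,0,-0.25],[0,0,0],1]
    - [[0,0,-0.4],[0,0,0],1]
    - [[0,0,-0.42],[0,0,0],1]
    - [[-0.19,0,-0.42],[0,0,0],1]
    - [[-0.38,0,-0.42],[0,0,0],1]
    - [[-0.57,0,-0.42],[0,0,0],1]
    - [[-0.76,0,-0.42],[0,0,0],1]
    - [[-0.95,0,-0.42],[0,0,0],1]

```text
clock: 23.1
position: [536.2, 79.7, 139.7]
ee_rot: [0.629, 0.777, -0.001, 0.001]
wrist_force: [0.4, -0.3, -0.7]
width: 39.1
grasp_force: 40.4
```

Run:
```python
from plant import env
from h import *
plan(env,(551.5,-242.8,140),12)
```

```text
shift [-1.274 -0.208  0.002] turn [-0.     0.001 -0.   ] cur yaw 12.0 t 23.1 q7 0.47
```

>>> carry_out:
  commands:
    - [[-0.19,-0.03,0],[0,0,0],1]
    - [[-0.38,-0.06,0],[0,0,0],1]
    - [[-0.57,-0.09,0],[0,0,0],1]
    - [[-0.76,-0.12,0],[0,0,0],1]
    - [[-0.95,-0.15,0],[0,0,0],1]
    - [[-1,-0.2,0],[0,0,0],1]
    - [[-1,-0.208,0],[0,0,0],1]
    - [[-1,-0.208,0],[0,0,0],1]
    - [[-1,-0.208,0],[0,0,0],1]
    - [[-1,-0.208,0],[0,0,0],1]

```text
clock: 24.1
position: [538.3, -171.9, 140.6]
ee_rot: [0.628, 0.778, -0.0, 0.001]
wrist_force: [-0.1, -0.3, -0.4]
width: 38.9
grasp_force: 40.4
```

>>> carry_out:
  commands:
    - [[-0.18,0,0],[0,0,0],1]
    - [[-0.274,0,0],[0,0,0],1]
    - [[-0.274,0,0],[0,0,0],1]
    - [[-0.274,0,0.1],[0,0,0],1]
    - [[-0.274,0,0.2],[0,0,0],1]
    - [[-0.274,0,0.26],[0,0,0],1]
    - [[-0.274,0,0.26],[0,0,0],1]
    - [[-0.274,0,0.26],[0,0,0],1]
    - [[-0.274,0,0.26],[0,0,0],1]
    - [[-0.274,0,0.26],[0,0,0],1]

```text
clock: 25.1
position: [552.7, -241.4, 77.1]
ee_rot: [0.629, 0.777, -0.0, 0.002]
wrist_force: [0.0, 1.8, -0.3]
width: 38.8
grasp_force: 40.4
```

Run:
```python
from plant import env
from h import *
plan(env,(551.5,-242.8,42),12)
```

```text
shift [-0.004 -0.006  0.14 ] turn [ 0.001  0.002 -0.   ] cur yaw 12.0 t 25.1 q7 0.99
```

>>> carry_out:
  commands:
    - [[-0.004,-0.004,0.06],[0,0,0],1]
    - [[-0.004,-0.004,0.11],[0,0,0],1]
    - [[-0.004,-0.004,0.13],[0,0,0],1]
    - [[-0.004,-0.004,0.14],[0,0,0],1]
    - [[-0.004,-0.004,0.14],[0,0,0],1]
    - [[-0.004,-0.004,0.14],[0,0,0],-0.4]
    - [[-0.004,-0.004,0.14],[0,0,0],-0.4]
    - [[-0.004,-0.004,0.14],[0,0,0],-0.4]
    - [[-0.004,-0.004,-0.04],[0,0,0],-0.4]
    - [[-0.004,-0.004,-0.22],[0,0,0],-0.4]

```text
clock: 26.1
position: [550.0, -241.9, 130.2]
ee_rot: [0.63, 0.777, -0.001, -0.001]
wrist_force: [0.6, -0.2, 0.4]
width: 59.7
grasp_force: 0.0
```

>>> carry_out:
  commands:
    - [[0.19,0,-0.1],[0,0,0],-0.4]
    - [[0.38,0,-0.2],[0,0,0],-0.4]
    - [[0.57,0,-0.3],[0,0,0],-0.4]
    - [[0.76,0,-0.4],[0,0,0],-0.4]
    - [[0.95,0,-0.5],[0,0,0],-0.4]
    - [[1,0,-0.5],[0,0,0],-0.4]
    - [[1,0,-0.5],[0,0,0],-0.4]
    - [[1,0,-0.5],[0,0,0],-0.4]
    - [[1,0,-0.5],[0,0,0],-0.4]
    - [[1,0,-0.5],[0,0,0],-0.4]

```text
clock: 27.1
position: [499.1, 0.9, 255.0]
ee_rot: [0.631, 0.776, -0.001, 0.001]
wrist_force: [0.4, -0.0, -0.1]
width: 60.1
grasp_force: 0.0
```

>>> carry_out:
  commands:
    - [[0.19,0,0],[0,0,0],-0.4]
    - [[0.38,0,0],[0,0,0],-0.4]
    - [[0.57,0,0],[0,0,0],-0.4]
    - [[0.76,0,0],[0,0,0],-0.4]
    - [[0.95,0,0],[0,0,0],-0.4]
    - [[1,0,0],[0,0,0],-0.4]
    - [[1,0,0],[0,0,0],-0.4]
    - [[1,0,0],[0,0,0],-0.4]
    - [[1,0,0],[0,0,0],-0.4]
    - [[1,0,0],[0,0,0],-0.4]

```text
clock: 28.1
position: [448.0, 245.1, 255.0]
ee_rot: [0.631, 0.776, -0.001, 0.001]
wrist_force: [-0.1, 0.5, 0.7]
width: 59.8
grasp_force: 0.0
```

Run:
```python
from plant import env
from h import *
f=env.grab_frame("top")
hsv=cv2.cvtColor(f["image"],cv2.COLOR_RGB2HSV)
# plain wood inside each pocket's outer outline, raised by object height
pk={"slab":(441,-128.5,28,102,84,30,40),"house":(469,-260.7,28,102,64,40,45),"tower":(551.5,-243,33,102,40,40,55),"terr":(523,-110.5,25,102,40,40,50)}
w=((hsv[...,1]>60)).astype(np.uint8)*255
for n,(x,y,z,a,lx,ly,h) in pk.items():
    hx,hy={"slab":(52,25),"house":(42,30),"tower":(28,28),"terr":(33,33)}[n]
    a=np.radians(a); u=np.array([np.cos(a),np.sin(a)]); v=np.array([-u[1],u[0]])
    q=np.array([np.r_[np.array([x,y])+sx*hx*u+sy*hy*v,19] for sx,sy in((1,1),(1,-1),(-1,-1),(-1,1))])
    k=np.zeros_like(w); cv2.fillPoly(k,[proj(f,q).round().astype(int)],255)
    cs=cv2.findContours(w&k,cv2.RETR_EXTERNAL,cv2.CHAIN_APPROX_NONE)[0]
    if not cs: print(n,"none"); continue
    c=max(cs,key=cv2.contourArea).reshape(-1,2); r=cv2.minAreaRect(plane(f,c,z)[:,:2].astype(np.float32))
    print(n,np.round(np.array(r[0])-(x,y),1),np.round(r[1]),round(r[2]))
```

```text
slab [ 2. -4.] [33. 91.] 11
house [ 0.1 -5. ] [41. 72.] 12
tower [-1.  -1.2] [38. 53.] 35
terr [ 0.2 -2.1] [45. 47.] 12
```

All four are within about 5 mm of their pocket centres, with upright footprints. Handing in.

```bash
python3 -c "
from plant import env
print(env.close_job())"
```

```text
the job is handed in; nothing more can be done
None
```

The slab, house, tower and terrace stand in their own pockets, each measured within about 5 mm of the pocket centre; the off-cuts were never gripped (not re-measured at the end), and the job was handed in at about 28 s with no verdict returned.

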